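Clear the peg-whittling board on the veranda

ROBOT

A 7-joint arm with a two-finger parallel gripper is mounted at the origin on the work surface. World frame = base frame: x ahead of the robot, y to its left, z up, the work surface at z = 0. Lengths are in mm, angles in rad, forces in N, time in s.
With the tool pointing down it reaches from about 400 to 875 mm from the base axis. Payload 19.3 kg.
Tool frame: the origin (TCP) lies midway between the tips of the shut fingers; the grasp point (between the pads) lies 19 mm behind it; z points along the fingers, y is the line along which they close (so a half turn about z gives the same grasp; the last joint's range is limited). The gripper opens to 85 mm and grips with 20 to 120 N. Pads are 22 mm wide; open, the fingers measure 114 mm over their backs; the gripper's body (76 mm by 85 mm) begins 54 mm behind the grasp point. The pads swing forward as they close: fully open they stand 13 mm farther back than shut.
Start: joints at [-1.234, 0.521, -0.036, 1.599, 0.021, 1.021, -0.113], TCP at [247.312, 573.978, 231.291] pointing down, gripper open.
Joint ranges: [-2.91, 2.91], [-0.3, 2.13], [-1.5, 1.42], [0.17, 2.43], [-1.26, 4.41], [0.16, 1.93], [-2.52, 2.52]. Speed limits (rad/s): [1.89, 1.89, 2.39, 2.39, 3.01, 3.01, 3.01].

INTERFACE

Orientations are given as [roll, pitch, yaw] about the fixed x, y, z axes, in that order (R = Rz(yaw) Ry(pitch) Rx(roll)).
In Python, from bench import env, eyes, workorder gives the robot as it stands. The module is installed in compiled form; this text tells all that it offers.
- The arm moves only by the shell command python3 -m creep 'ROWS' [FORCE]. ROWS is JSON, a list of rows, each a list of 3 entries, a list of its own where there are three numbers: the turn, a rotation vector about the world's x, y, z in units of 5 degrees (1.0 is 5 degrees), then the shift along the world's x, y, z in units of 30 mm (1.0 is 30 mm), then the opening, from 0 (shut) to 1 (fully open). In form: [[[ax, ay, az], [x, y, z], grip], ...]. A call has 1 to 12 rows; each row is the pose to reach, as a shift and turn from the pose commanded when the call began; what a row does not reach only later rows make up. A row lasts 1/10 s, in which the tool goes at most 50 mm and 8.59 degrees, less where a joint would pass 70% of its speed; a pose out of reach is approached as far as the arm can. A call with a gripper value outside its range is refused whole. The fingers move at their own pace and stop on an object; FORCE is the grip in N (left out, the last holds). Time passes only in rows, so rows that repeat a pose let the fingers close. It gives the time, the measured TCP pose, the force, the opening and the grip force at its end, in the units of the state.
- env.read_state(): the state, without advancing time (a new reading comes with each control period).
- eyes.read_camera(name): name is "scene" or "top" or "wrist"; returns a dict with "img" (384x512x3 uint8, red, green, blue), "intrinsics" (3x3 intrinsics, pixels), "cam_to_world" (4x4, takes a point from camera to world coordinates). Camera axes: x right, y up, looking along -z (the intrinsics and any distortion apply to the point x, -y, -z); pixel columns grow to the right and rows downward; lengths in mm; the calibration is good to about 2 mm. A picture is of the moment at which its call begins. There is no depth.
- workorder.sign_off(): hands the job in; it is judged then, once.
The state is a dict: "time_s": time; "joints": joint angles; "joint_velocities": joint speeds; "tau": joint torques, N m; "eef_pos": TCP position; "eef_rot": TCP orientation; "ft_force": force on the tool from outside, world axes, zero at the start; "ft_torque": the same for the moment, N m; "width": finger opening in mm; "grasp_force": force on a finger pad.
Only numpy, scipy, OpenCV 4.12 (cv2) and the standard library are available. Lean on these libraries where they do the work, as an engineer would, in place of code of your own. Each camera call takes 0.05 s, during which the arm holds its last target. There are 200 camera calls.

TASK

Clear the whittling board: first drop the split wooden peg into the open white enamel basin, then hold the scraper block down on the board and wipe all three wood chips off the board's edge into the green chip tray. Do not handle the chips with the fingers, stand the scraper upright back on its cork mat when you are done, and leave the spray bottle and measuring spoons where they are.

Things in the scene. Friction and masses are not known exactly. Their poses are not given: they have to be found in the camera images.
- board: fixed whittling board, brown wood on two battens, 220 mm (its x) by 280 mm (its y), top face 50 mm above the table, flat with no rims; origin on the table under its centre, z up. The chip tray stands against one of its two y ends (either one), the cork mat against the other.
- chip_tray: fixed green open tray 220 mm (x, along the board's edge) by 110 mm (y) by 38 mm high, walls and floor 4 mm; its rim is 12 mm below the board's top and it stands 3 mm from the board's end; origin at the centre of its underside, axes parallel to the board's
- mat: fixed cork mat 220 mm (x) by 110 mm (y), 6 mm thick, the scraper's resting place, 3 mm from the board's other end; origin at the centre of its underside, axes parallel to the board's
- scraper: scraper block, 0.25 kg, standing on the cork mat: an orange block with black rubber sole, 180 mm (its x) by 40 mm (its y), 34 mm high, and on top of it a blue grip ridge 120 mm (x) by 26 mm (y) reaching from 34 to 81 mm height; its long faces do the wiping; origin at the centre of its underside, z up
- chip_a: flat pale wood chip 60 x 30 x 9 mm (one end narrows to 18 mm), 12 g, lying on the board; origin at about the centre of its underside, x along its length, z up
- chip_b: flat pale wood chip 60 x 30 x 9 mm (one end narrows to 18 mm), 12 g, lying on the board; origin at about the centre of its underside, x along its length, z up
- chip_c: flat pale wood chip 60 x 30 x 9 mm (one end narrows to 18 mm), 12 g, lying on the board; origin at about the centre of its underside, x along its length, z up
- split_peg: dark wooden peg 105 mm long (its x) by 24 mm wide (its y) by 22 mm high, 45 g, one end (+x) split into two prongs, lying on the board near one of its y ends; origin at the centre of its underside, z up
- basin: fixed white enamel basin with blue rim, 160 mm (x) by 140 mm (y) by 80 mm high, walls and floor 4 mm, its hinged lid stands open (leaning back) along its +x rim, reaching to 240 mm height; origin at the centre of its underside; it stands out to the left or right, beyond the tray or the mat
- kettle_base: fixed black electric kettle base, a disc of 136 mm diameter, 30 mm high, with a red toggle switch reaching 36 mm; on the other side of the board from the basin; origin at the centre of its underside
- spray_bottle: blue hard plastic spray bottle with white head, 72 mm diameter, 200 mm high, standing loose beyond the board; origin at the centre of its underside
- spoon_set: three stainless measuring spoons on a ring, one loose piece about 140 x 110 x 12 mm, lying beyond the board; origin at about its middle on the table
- peg_tray: fixed wooden tray of good pegs, 150 mm (x) by 150 mm (y) by 35 mm high, beyond the board; origin at the centre of its underside

How it is judged (in metres and radians):
On the way, in this order (a step that is already met when the one before it is completed fails the run):
1. the split peg is in the enamel basin (x of split_peg in the frame of basin between -0.075 and 0.075 m and y of split_peg in the frame of basin between -0.065 and 0.065 m and z of split_peg in the frame of basin below 0.07 m), for 0.2 s.
2. the scraper, held in the fingers, is down on the board (sole within 6 mm of its top face) (contact force between the fingers and scraper above 1 N and z of scraper in the frame of board between 0.044 and 0.056 m and x of scraper in the frame of board between -0.11 and 0.11 m and y of scraper in the frame of board between -0.17 and 0.17 m), for 0.1 s.
3. all three chips are in the chip tray, with the scraper still held (contact force between the fingers and scraper above 1 N and x of chip_a in the frame of chip_tray between -0.108 and 0.108 m and y of chip_a in the frame of chip_tray between -0.055 and 0.055 m and z of each of chip_a, chip_b, chip_c in the frame of chip_tray below 0.042 m and x of chip_b in the frame of chip_tray between -0.108 and 0.108 m and y of chip_b in the frame of chip_tray between -0.055 and 0.055 m and x of chip_c in the frame of chip_tray between -0.108 and 0.108 m and y of chip_c in the frame of chip_tray between -0.055 and 0.055 m), for 0.1 s.
At the end, for the whole second after the job is handed in: Peg in the basin, below its rim; all three chips in the chip tray (origins inside its outline, under 42 mm above its underside); scraper upright (0.1 rad) on the mat, origin within 60 mm (x) and 50 mm (y) of the mat's centre and under 12 mm high; all at rest (all of step 1 and x of chip_a in the frame of chip_tray between -0.108 and 0.108 m and y of chip_a in the frame of chip_tray between -0.055 and 0.055 m and z of each of chip_a, chip_b, chip_c in the frame of chip_tray below 0.042 m and x of chip_b in the frame of chip_tray between -0.108 and 0.108 m and y of chip_b in the frame of chip_tray between -0.055 and 0.055 m and x of chip_c in the frame of chip_tray between -0.108 and 0.108 m and y of chip_c in the frame of chip_tray between -0.055 and 0.055 m and x of scraper in the frame of mat between -0.06 and 0.06 m and y of scraper in the frame of mat between -0.05 and 0.05 m and z of scraper in the frame of mat below 0.012 m and angle between scraper's own z axis and vertical below 0.1 rad and linear speed of each of chip_a, chip_b, chip_c, split_peg below 0.08 m/s and linear speed of scraper below 0.02 m/s); the robot touches nothing.
It fails at once if a chip is gripped or pushed hard by the fingers (over 2 N) (contact force between the fingers and chip_a above 2 N or contact force between the fingers and chip_b above 2 N or contact force between the fingers and chip_c above 2 N).
It fails at once if the spray bottle or the spoon set is displaced by more than 30 mm, or the bottle tipped (distance of any of spray_bottle, spoon_set from where it was at the start of the episode above 0.03 m or angle between spray_bottle's own z axis and vertical above 0.5 rad).
It also fails if it takes over 64 s, if anything falls off the work surface, if the arm or the gripper's body presses on something with over 40 N, if the wrist force passes 120 N, or if a joint passes its speed limit or range.

## Working session

There is one attempt and no reset: what is moved stays moved. The work goes in short steps, Python scripts to look and compute and a shell command to move; the robot and the scene stay as the last step left them, time stands still between calls to the robot, and variables do not carry over. Pictures are saved under pics/ and viewed, at most 13 in all, crops included, and the job is handed in when it is done.

```bash
mkdir -p pics; python3 - <<'E'
from bench import env, eyes
import cv2, numpy as np, pickle
d={}
for n in("top","scene"):
    c=eyes.read_camera(n); d[n]=c
    cv2.imwrite(f"pics/{n}0.png",cv2.cvtColor(c["img"],cv2.COLOR_RGB2BGR))
    print(n,c.keys(),np.round(c["intrinsics"],1).tolist(),np.round(c["cam_to_world"],3).tolist())
pickle.dump(d,open("d0.pkl","wb"))
s=env.read_state();print({k:np.round(v,3).tolist() for k,v in s.items()})
E
```

```text
top dict_keys(['img', 'intrinsics', 'cam_to_world']) [[368.1, 0.0, 253.0], [0.0, 368.1, 188.6], [0.0, 0.0, 1.0]] [[0.01, 0.997, -0.081, 536.58], [-0.999, 0.013, 0.033, 25.608], [0.034, 0.081, 0.996, 965.89], [0.0, 0.0, 0.0, 1.0]]
scene dict_keys(['img', 'intrinsics', 'cam_to_world']) [[497.1, 0.0, 250.0], [0.0, 497.1, 188.5], [0.0, 0.0, 1.0]] [[0.549, -0.46, 0.698, 1511.432], [0.836, 0.278, -0.474, -563.665], [0.024, 0.843, 0.537, 737.44], [0.0, 0.0, 0.0, 1.0]]
{'time_s': 0.1, 'joints': [-1.234, 0.522, -0.036, 1.6, 0.021, 1.021, -0.113], 'joint_velocities': [-0.0, 0.0, -0.0, -0.001, -0.001, 0.002, -0.0], 'tau': [0.004, -92.848, 1.984, -37.053, 0.018, 0.005, 0.0], 'eef_pos': [247.217, 573.699, 230.793], 'eef_rot': [-3.141, 0.0, 2.735], 'ft_force': [0.742, 0.694, -0.461], 'ft_torque': [-0.023, 0.042, 0.01], 'grasp_force': 0.0, 'width': 85.442}
```

View pics/top0.png

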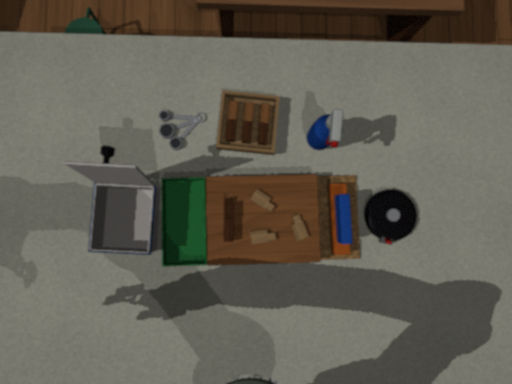

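View pics/scene0.png

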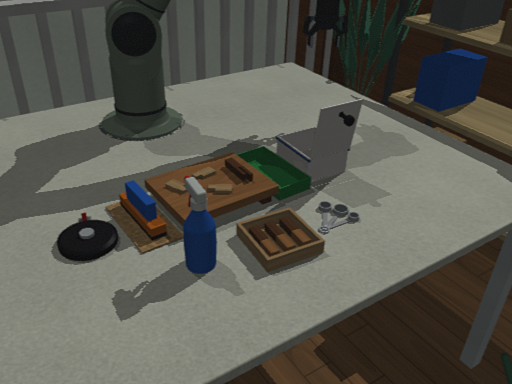

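The top view shows the tray (green, ~185,220) on the +y end of the board and the mat with the scraper (~343,218) on the −y end. The basin is at (122,218) with its lid toward +x. The peg is at (232,218) and the chips at (263,200), (263,237) and (300,227).

```bash
cat > h.py <<'E'
import cv2, numpy as np
def cast(c,uv,z):
    K,T=c["intrinsics"],c["cam_to_world"]
    uv=np.atleast_2d(np.asarray(uv,float))
    d=np.c_[(uv[:,0]-K[0,2])/K[0,0],-(uv[:,1]-K[1,2])/K[1,1],-np.ones(len(uv))]@T[:3,:3].T
    o=T[:3,3]; return o+d*((z-o[2])/d[:,2])[:,None]
def proj(c,P):
    K,T=c["intrinsics"],c["cam_to_world"]
    p=(np.atleast_2d(P)-T[:3,3])@T[:3,:3]
    return np.c_[K[0,2]+K[0,0]*p[:,0]/-p[:,2],K[1,2]-K[1,1]*p[:,1]/-p[:,2]]
def blobs(c,lo,hi,roi,z,amin=30):
    h=cv2.cvtColor(c["img"],cv2.COLOR_RGB2HSV); m=cv2.inRange(h,lo,hi)
    x0,y0,x1,y1=roi; k=np.zeros_like(m); k[y0:y1,x0:x1]=m[y0:y1,x0:x1]
    out=[]
    for q in cv2.findContours(k,cv2.RETR_EXTERNAL,cv2.CHAIN_APPROX_NONE)[0]:
        if cv2.contourArea(q)<amin: continue
        w=cast(c,q[:,0],z)[:,:2].astype(np.float32)
        r=cv2.minAreaRect(w); b=cv2.boxPoints(r)
        e=b[1]-b[0]; f=b[2]-b[1]; L=e if np.hypot(*e)>np.hypot(*f) else f
        ang=(np.degrees(np.arctan2(L[1],L[0]))+90)%180-90
        out.append((np.round(r[0],1).tolist(),np.round(sorted(r[1])[::-1],1).tolist(),round(float(ang),1),np.round(cv2.boundingRect(q)).tolist()))
    return out
E
python3 - <<'E'
import pickle,cv2,numpy as np
from h import *
d=pickle.load(open("d0.pkl","rb"));c=d["top"]
h=cv2.cvtColor(c["img"],cv2.COLOR_RGB2HSV)
for n,p in dict(board=(280,220),board2=(215,250),chip=(263,237),peg=(232,230),mat=(355,220),orange=(335,190),blue=(343,215),green=(185,220),basin=(122,230),table=(150,300)).items(): print(n,h[p[1],p[0]],end=' ')
print()
print("green",blobs(c,(50,120,20),(80,255,255),(150,160,215,280),38))
print("blue",blobs(c,(105,150,50),(125,255,255),(325,170,360,260),81))
print("orange",blobs(c,(5,220,120),(14,255,255),(322,160,365,270),34))
for z,n in((70,"peg"),):print(n,blobs(c,(0,60,0),(25,255,62),(212,185,250,255),72))
big=cv2.resize(c["img"][150:280,75:430],None,fx=2.25,fy=2.25,interpolation=cv2.INTER_CUBIC)
big=cv2.convertScaleAbs(big,alpha=1.5)
cv2.imwrite("pics/crop0.png",cv2.cvtColor(big,cv2.COLOR_RGB2BGR))
E
```

```text
board [ 14 157  94] board2 [ 13 154  88] chip [ 17 119 107] peg [ 10 181  45] mat [ 17 135  64] orange [ 12 208 104] blue [109 208 114] green [ 69 179  50] basin [15 15 66] table [30 20 77] 
green [([529.4, 167.2], [214.9, 108.1], 2.1, [162, 178, 45, 87])]
blue [([538.8, -223.1], [114.2, 32.5], 2.7, [336, 195, 16, 48])]
orange []
peg [([536.4, 43.6], [103.6, 43.6], 0.9, [224, 197, 19, 44])]
```

View pics/crop0.png

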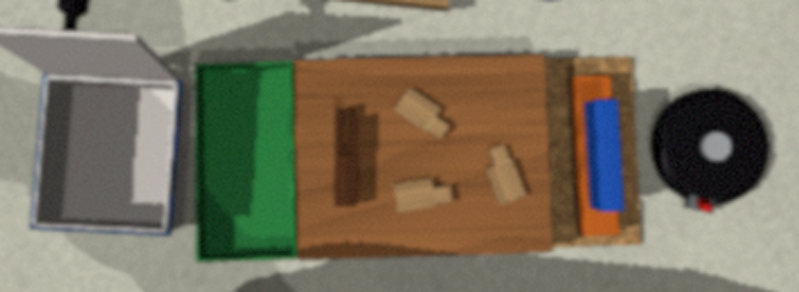

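The crop shows the peg at crop x 335–363, y 98–206, with its shadow to the right. The chips are at (423,112), (425,194) and (507,174). The basin rim corners are (47,77), (180,80), (170,233) and (32,228).

```bash
python3 - <<'E'
import pickle
from h import *
c=pickle.load(open("d0.pkl","rb"))["top"]
def C(p,z): return cast(c,np.array(p)/2.25+[75,150],z)[:,:2].round(1)
print("peg ends",C([(350,99),(349,206),(335,152),(363,152)],72).tolist())
b=C([(47,77),(180,80),(170,233),(32,228)],80);print("basin",b.tolist(),b.mean(0))
b=C([(296,58),(546,57),(552,250),(297,258)],50);print("board",b.tolist(),b.mean(0),np.linalg.norm(b-np.roll(b,1,0),axis=1))
b=C([(573,77),(611,77),(617,233),(584,235)],34);print("orange",b.tolist(),b.mean(0))
b=C([(592,100),(616,99),(623,209),(596,211)],81);print("ridge",b.tolist(),b.mean(0))
b=C([(545,57),(633,58),(641,242),(552,250)],6);print("mat",b.tolist(),b.mean(0))
b=C([(198,64),(294,62),(297,258),(198,260)],38);print("tray",b.tolist(),b.mean(0))
print("chips",C([(423,112),(425,194),(507,174)],59).tolist())
print("peg dark",blobs(c,(0,60,0),(25,255,50),(220,190,250,255),72))
print("chipmask",blobs(c,(15,60,98),(22,140,255),(240,180,322,255),59))
print("kettle,bottle",C([(715,145)],30).tolist(), cast(c,[(335,112),(320,145)],200)[:,:2])
E
```

```text
peg ends [[595.4, 50.5], [480.8, 49.9], [538.1, 65.7], [538.4, 35.7]]
basin [[614.3, 371.1], [612.9, 231.3], [451.7, 236.7], [455.9, 379.6]] [533.7   304.675]
board [[641.6, 111.5], [646.6, -167.4], [433.2, -173.1], [422.9, 106.1]] [536.075 -30.725] [218.76665651 278.94481533 213.47611108 279.38992466]
orange [[626.0, -201.6], [626.6, -245.3], [450.7, -250.2], [448.2, -212.8]] [ 537.875 -227.475]
ridge [[596.8, -210.6], [598.2, -236.8], [480.4, -243.0], [478.1, -213.9]] [ 538.375 -226.075]
mat [[651.9, -175.5], [652.1, -279.8], [438.0, -286.4], [428.2, -182.6]] [ 542.55  -231.075]
tray [[634.7, 221.7], [638.5, 114.8], [421.4, 107.1], [418.6, 215.3]] [528.3   164.725]
chips [[582.9, -29.4], [493.6, -32.2], [516.0, -122.0]]
peg dark [([536.6, 46.5], [98.3, 32.3], 9.9, [225, 198, 16, 42])]
chipmask [([492.3, -27.9], [58.9, 26.8], -80.1, [250, 231, 25, 13]), ([516.0, -116.9], [59.4, 25.4], 23.5, [293, 216, 15, 24]), ([580.9, -28.4], [57.5, 26.8], 56.9, [251, 191, 23, 20])]
kettle,bottle [[550.5, -365.5]] [[ 765.54643667 -173.7349984 ]
 [ 693.42784069 -141.05502889]]
```

```bash
python3 -m creep '[[[0,0,5],[9.5,-17.5,-2.7],1],[[0,0,5],[9.5,-17.5,-2.7],1],[[0,0,5],[9.5,-17.5,-2.7],1],[[0,0,5],[9.5,-17.5,-2.7],1],[[0,0,5],[9.5,-17.5,-2.7],1],[[0,0,5],[9.5,-17.5,-2.7],1],[[0,0,5],[9.5,-17.5,-2.7],1],[[0,0,5],[9.5,-17.5,-2.7],1],[[0,0,5],[9.5,-17.5,-2.7],1],[[0,0,5],[9.5,-17.5,-2.7],1],[[0,0,5],[9.5,-17.5,-2.7],1],[[0,0,5],[9.5,-17.5,-2.7],1]]' 40; python3 - <<'E'
from bench import env
print(env.read_state()["joints"])
E
```

```text
time_s: 1.3
eef_pos: [531.6, 49.5, 150.3]
eef_rot: [3.142, -0.0, -3.112]
ft_force: [0.5, 0.6, 0.6]
width: 85.4
grasp_force: 0.0
[-0.17831391  0.48482981 -0.0341744   1.91541742  0.02352968  0.74181232
  1.37447802]
```

```bash
python3 - <<'E'
from bench import eyes
import cv2,pickle
from h import *
c=eyes.read_camera("wrist");pickle.dump(c,open("w1.pkl","wb"))
im=cv2.cvtColor(c["img"],cv2.COLOR_RGB2BGR)
for p in proj(c,[(538,50,72),(583,-29,59),(494,-32,59),(536,109,50)]): cv2.drawMarker(im,tuple(int(v) for v in p),(255,0,255),0,12)
cv2.imwrite("pics/w1.png",im)
E
```

```text
(no output)
```

View pics/w1.png

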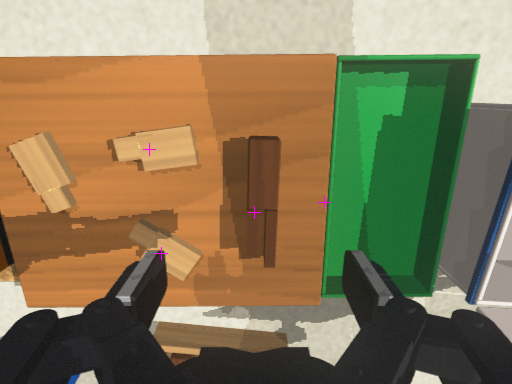

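The wrist view shows the peg at cols 248–281, rows 137–268, with the prongs toward +x and its shadow to the left. My (538,50) mark at (254,212) is slightly toward −y of the true peg centre.

```bash
python3 - <<'E'
import pickle
from h import *
c=pickle.load(open("w1.pkl","rb"))
print("peg",cast(c,[(248,137),(280,137),(276,267),(264,267),(248,209),(277,209)],72).round(1).tolist())
print(blobs(c,(0,60,0),(12,255,110),(244,125,290,280),72))
b=cast(c,[(338,56),(322,305)],50);print("board edge",b.round(1).tolist())
b=cast(c,[(338,57),(478,56),(434,296)],38);print("tray",b.round(1).tolist())
for lo in (130,150): print("chips",blobs(c,(12,40,lo),(25,150,255),(0,110,220,285),59,200))
E
```

```text
peg [[480.2, 43.4, 72.0], [479.5, 66.3, 72.0], [585.5, 68.9, 72.0], [585.8, 59.0, 72.0], [535.2, 44.7, 72.0], [534.5, 67.0, 72.0]]
[([531.9, 54.7], [105.9, 24.1], 0.3, [245, 136, 35, 131])]
board edge [[422.7, 107.1, 50.0], [638.6, 116.7, 50.0]]
tray [[422.0, 110.2, 38.0], [418.2, 216.9, 38.0], [634.1, 229.0, 38.0]]
chips [([579.6, -27.6], [61.0, 37.6], 61.2, [128, 222, 74, 59]), ([515.2, -112.7], [60.7, 36.9], 21.8, [8, 132, 69, 82]), ([493.7, -27.5], [62.7, 30.8], -80.8, [112, 125, 87, 47])]
chips [([580.2, -27.3], [60.0, 36.8], 61.2, [130, 232, 72, 49]), ([515.3, -112.5], [60.4, 36.5], 21.7, [8, 132, 69, 81]), ([493.7, -27.4], [62.4, 30.8], -80.8, [112, 125, 87, 47])]
```

```bash
python3 -m creep '[[[0,0,0],[-0.27,0.18,-1.5],0.6],[[0,0,0],[-0.27,0.18,-2.5],0.6],[[0,0,0],[-0.27,0.18,-3.27],0.6],[[0,0,0],[-0.27,0.18,-3.27],0.6],[[0,0,0],[-0.27,0.18,-3.27],0],[[0,0,0],[-0.27,0.18,-3.27],0],[[0,0,0],[-0.27,0.18,-3.27],0],[[0,0,0],[-0.27,0.18,-3.27],0],[[0,0,0],[-0.27,0.18,-3.27],0],[[0,0,0],[-0.27,0.18,-3.27],0]]' 40
```

```text
time_s: 2.35
eef_pos: [523.7, 57.0, 54.0]
eef_rot: [3.141, 0.002, -3.112]
ft_force: [-1.9, -0.2, 9.6]
width: 23.2
grasp_force: 40.3
```

```bash
python3 -m creep '[[[0,0,0],[0,0,1.6],0],[[0,0,0],[0,0,3],0],[[0,0,0],[0,1.6,3.3],0],[[0,0,0],[0,3.2,3.3],0],[[0,0,0],[0,4.8,3.3],0],[[0,0,0],[0,6.4,3.3],0],[[0,0,0],[0,8.3,3.3],0],[[0,0,0],[0,8.3,3.3],0],[[0,0,0],[0,8.3,2],0],[[0,0,0],[0,8.3,0.5],0],[[0,0,0],[0,8.3,0.5],0],[[0,0,0],[0,8.3,0.5],0]]'; python3 - <<'E'
from bench import eyes
import cv2
c=eyes.read_camera("top")
cv2.imwrite("pics/t2.png",cv2.cvtColor(c["img"],cv2.COLOR_RGB2BGR)[120:300,60:420])
E
```

```text
time_s: 3.55
eef_pos: [523.0, 305.8, 68.7]
eef_rot: [-3.141, -0.0, -3.112]
ft_force: [0.5, 0.2, -0.5]
width: 22.9
grasp_force: 39.5
```

View pics/t2.png

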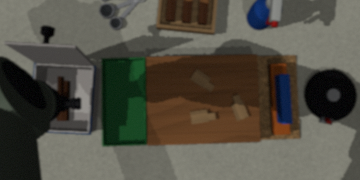

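Peg is inside the basin outline (crop ~65,100). Release, rise, and travel over to the scraper.

```bash
python3 -m creep '[[[0,0,0],[0,0,0],0.5],[[0,0,0],[0,0,0],0.5],[[0,0,0],[0,0,0],0.5],[[0,0,0],[0,0,0],0.5],[[0,0,0],[0,0,1.5],0.5],[[0,0,0],[0,0,3],0.5],[[0,0,0],[0,0,4],0.5],[[0,0,0],[0.5,-1.6,4],0.5]]'
python3 -m creep '[[[0,0,0],[0,-16.1,0],1],[[0,0,0],[0,-16.1,0],1],[[0,0,0],[0,-16.1,0],1],[[0,0,0],[0,-16.1,0],1],[[0,0,0],[0,-16.1,0],1],[[0,0,0],[0,-16.1,0],1],[[0,0,0],[0,-16.1,0],1],[[0,0,0],[0,-16.1,0],1],[[0,0,0],[0,-16.1,0],1],[[0,0,0],[0,-16.1,0],1],[[0,0,0],[0,-16.1,0],1],[[0,0,0],[0,-16.1,0],1]]'
cat > look.py <<'E'
from bench import eyes,env
import cv2,pickle,sys
from h import *
n=sys.argv[1]
w=eyes.read_camera("wrist");t=eyes.read_camera("top");pickle.dump((w,t),open(n+".pkl","wb"))
im=np.hstack([w["img"],cv2.resize(t["img"][150:290,80:380],None,fx=0.95,fy=2.7428)[:, :285]]) if 0 else np.vstack([cv2.resize(w["img"],(500,375)),cv2.resize(t["img"][150:280,80:380],(500,217))])
cv2.imwrite(f"pics/{n}.png",cv2.cvtColor(im,cv2.COLOR_RGB2BGR))
E
python3 look.py s3
```

```text
time_s: 4.4
eef_pos: [537.5, 264.8, 192.0]
eef_rot: [3.135, 0.005, -3.104]
ft_force: [1.4, -0.1, -0.9]
width: 42.8
grasp_force: 0.0
time_s: 5.6
eef_pos: [537.5, -225.3, 187.6]
eef_rot: [3.141, -0.0, -3.114]
ft_force: [0.2, 0.7, 0.6]
width: 85.4
grasp_force: 0.0
```

View pics/s3.png

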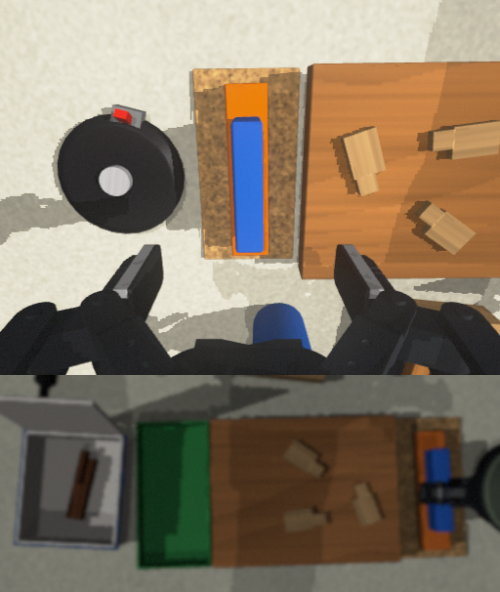

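The peg lies in the basin (lower picture ~82,485). The scraper ridge is at wrist (248,185), and chip_c at (365,160) is close to the board edge at col ~305.

```bash
python3 - <<'E'
import pickle
from h import *
w,t=pickle.load(open("s3.pkl","rb")); k=1.024
h=cv2.cvtColor(w["img"],cv2.COLOR_RGB2HSV)
print("ridge",blobs(w,(100,120,140),(125,255,255),(225,110,285,265),87,200), h[int(180*k),int(250*k)])
print("ridge",cast(w,np.array([(232,119),(263,119),(265,250),(236,252)])*k,87).round(1).tolist())
print("orange",cast(w,np.array([(226,83),(267,83),(268,254),(232,255)])*k,40).round(1).tolist())
print("board",cast(w,np.array([(311,65),(300,277)])*k,50).round(1).tolist())
print("mat",cast(w,np.array([(193,69),(300,68),(296,259),(204,258)])*k,6).round(1).tolist())
print("chip_c",cast(w,np.array([(344,135),(375,126),(386,172),(378,192),(361,195),(350,180)])*k,59).round(1).tolist())
E
```

```text
ridge [([536.7, -225.7], [118.1, 24.3], 2.9, [237, 122, 32, 136])] [109 195 221]
ridge [[477.7, -240.1, 87.0], [477.0, -215.4, 87.0], [594.0, -208.5, 87.0], [596.9, -235.0, 87.0]]
orange [[449.7, -248.3, 40.0], [448.7, -210.8, 40.0], [625.5, -201.3, 40.0], [627.8, -240.8, 40.0]]
board [[433.2, -173.9, 50.0], [647.0, -166.0, 50.0]]
mat [[436.5, -284.0, 6.0], [432.5, -176.2, 6.0], [651.3, -163.3, 6.0], [653.1, -276.8, 6.0]]
chip_c [[491.4, -140.5, 59.0], [482.6, -113.9, 59.0], [524.5, -96.8, 59.0], [544.4, -101.1, 59.0], [547.9, -116.9, 59.0], [533.3, -129.5, 59.0]]
```

```bash
python3 -m creep '[[[0,0,0.2],[0,0,0],0.6],[[0,0,0.2],[0,0,-1.5],0.6],[[0,0,0.2],[0,0,-2.8],0.6],[[0,0,0.2],[0,0,-4],0.6],[[0,0,0.2],[0,0,-4.55],0.6],[[0,0,0.2],[0,0,-4.55],0.6],[[0,0,0.2],[0,0,-4.55],0],[[0,0,0.2],[0,0,-4.55],0],[[0,0,0.2],[0,0,-4.55],0],[[0,0,0.2],[0,0,-4.55],0],[[0,0,0.2],[0,0,-4.55],0],[[0,0,0.2],[0,0,-4.55],0]]' 80
```

```text
time_s: 6.9
eef_pos: [538.7, -224.9, 52.5]
eef_rot: [-3.141, 0.002, -3.095]
ft_force: [-0.6, 1.5, 9.7]
width: 25.2
grasp_force: 79.8
```

```bash
python3 -m creep '[[[0,0,-0.1],[0,0,1.2],0],[[0,0,-0.1],[0,0,2.4],0],[[0,0,-0.1],[0,0,2.4],0],[[0,0,-0.1],[-0.05,1,2.4],0],[[0,0,-0.1],[-0.05,2,2.4],0],[[0,0,-0.1],[-0.05,2,2.4],0],[[0,0,-0.1],[-0.05,2,2],0],[[0,0,-0.1],[-0.05,2,1.7],0],[[0,0,-0.1],[-0.05,2,1.55],0],[[0,0,-0.1],[-0.05,2,1.55],0]]'; python3 look.py s4
```

```text
time_s: 7.9
eef_pos: [535.8, -165.9, 96.7]
eef_rot: [-3.141, -0.001, -3.105]
ft_force: [-0.1, -0.1, -3.3]
width: 25.3
grasp_force: 80.8
```

View pics/s4.png

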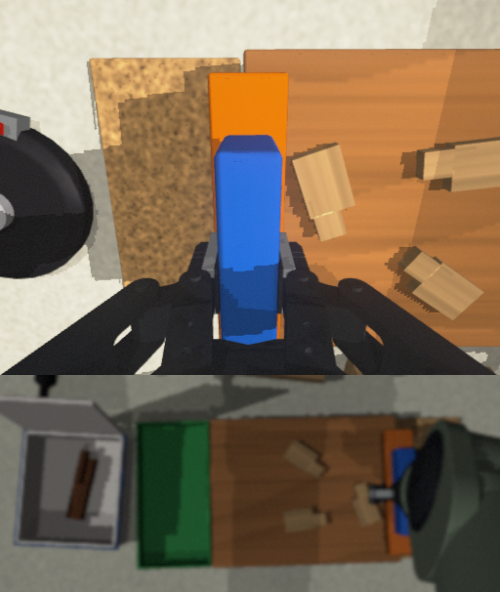

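The scraper clears chip_c (wrist ~325,190), with its face just behind it. Next I press down lightly until I feel contact.

```bash
python3 -m creep '[[[0,0,0],[0,0,-0.06],0],[[0,0,0],[0,0,-0.06],0],[[0,0,0],[0,0,-0.06],0]]';python3 -m creep '[[[0,0,0],[0,0,-0.06],0],[[0,0,0],[0,0,-0.06],0],[[0,0,0],[0,0,-0.06],0]]'
```

```text
time_s: 8.3
eef_pos: [536.2, -165.3, 96.2]
eef_rot: [-3.141, 0.0, -3.104]
ft_force: [-4.8, 0.6, 11.1]
width: 25.2
grasp_force: 82.7
time_s: 8.6
eef_pos: [536.3, -165.4, 96.1]
eef_rot: [-3.141, 0.001, -3.104]
ft_force: [-17.1, 4.5, 46.8]
width: 25.0
grasp_force: 87.8
```

```bash
python3 -m creep '[[[0,0,0],[0,0,0.06],0],[[0,0,0],[-0.02,0.4,0.06],0],[[0,0,0],[-0.03,0.8,0.06],0],[[0,0,0],[-0.05,1.2,0.06],0],[[0,0,0],[-0.06,1.6,0.06],0],[[0,0,0],[-0.07,2,0.06],0],[[0,0,0],[-0.09,2.4,0.06],0],[[0,0,0],[-0.1,2.8,0.06],0],[[0,0,0],[-0.12,3.2,0.06],0],[[0,0,0],[-0.13,3.6,0.06],0],[[0,0,0],[-0.15,4,0.06],0],[[0,0,0],[-0.16,4.4,0.06],0]]'; python3 look.py s5
```

```text
time_s: 9.8
eef_pos: [532.1, -33.2, 96.2]
eef_rot: [-3.14, 0.002, -3.104]
ft_force: [0.5, -8.6, 9.4]
width: 24.9
grasp_force: 83.0
```

View pics/s5.png

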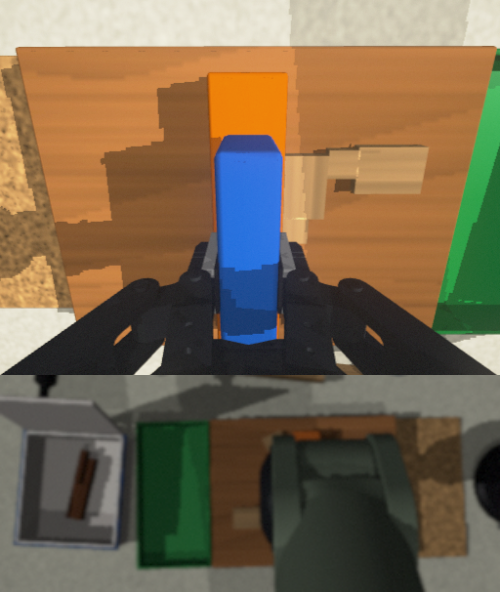

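The chips collect against the scraper face (wrist ~305,185), with chip_b end-on ahead at (390,168). I'll continue to the edge.

```bash
python3 -m creep '[[[0,0,0],[-0.02,0.4,0],0],[[0,0,0],[-0.03,0.8,0],0],[[0,0,0],[-0.05,1.2,0],0],[[0,0,0],[-0.06,1.6,0],0],[[0,0,0],[-0.07,2,0],0],[[0,0,0],[-0.09,2.4,0],0],[[0,0,0],[-0.1,2.8,0],0],[[0,0,0],[-0.12,3.2,0],0],[[0,0,0],[-0.13,3.6,0],0],[[0,0,0],[-0.15,4,0],0],[[0,0,0],[-0.16,4.3,0],0],[[0,0,0],[-0.17,4.6,0],0]]'; python3 -m creep '[[[0,0,0],[0,0.2,0],0],[[0,0,0],[-0.01,0.4,0],0],[[0,0,0],[-0.01,0.4,0],0],[[0,0,0],[-0.01,0.4,0],0]]'; python3 look.py s6
```

```text
time_s: 11.1
eef_pos: [526.7, 105.0, 96.0]
eef_rot: [-3.141, 0.001, -3.104]
ft_force: [-0.0, -6.8, 7.1]
width: 24.9
grasp_force: 82.7
time_s: 11.5
eef_pos: [526.2, 117.9, 95.9]
eef_rot: [3.141, 0.001, -3.103]
ft_force: [-0.1, -0.3, 5.4]
width: 25.2
grasp_force: 82.7
```

View pics/s6.png

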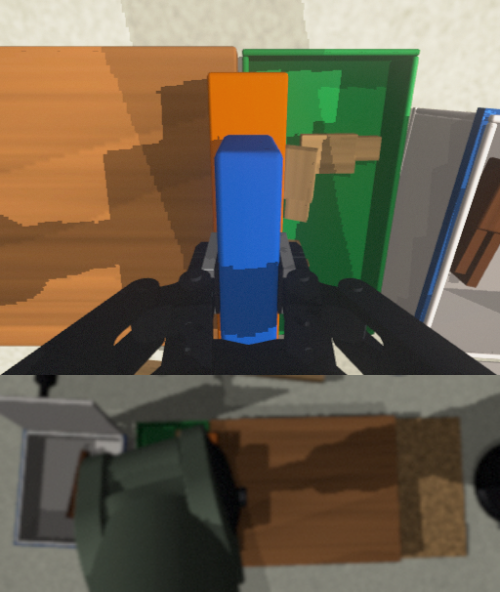

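Two chips are visible in the tray (wrist ~300,180 and ~350,155); the third is hidden by the gripper. I'll lift the scraper, still held, and carry it back toward the mat before checking.

```bash
python3 -m creep '[[[0,0,0],[0,0,0.8],0],[[0,0,0],[0,0,1.6],0],[[0,0,0],[0.05,-1.5,2],0],[[0,0,0],[0.1,-3,2],0],[[0,0,0],[0.15,-4.5,2],0],[[0,0,0],[0.2,-6,2],0],[[0,0,0],[0.25,-7.5,2],0],[[0,0,0],[0.3,-9,2],0],[[0,0,0],[0.38,-10.5,2],0],[[0,0,0],[0.4,-11.45,2],0],[[0,0,0],[0.4,-11.45,2],0],[[0,0,0],[0.4,-11.45,2],0]]'; python3 - <<'E'
from bench import eyes
import pickle
from h import *
c=eyes.read_camera("top");pickle.dump(c,open("t7.pkl","wb"))
im=cv2.convertScaleAbs(cv2.resize(c["img"][150:280,75:380],None,fx=2.5,fy=2.5,interpolation=cv2.INTER_CUBIC),alpha=1.5)
cv2.imwrite("pics/t7.png",cv2.cvtColor(im,cv2.COLOR_RGB2BGR))
print(blobs(c,(12,60,40),(24,200,255),(164,181,206,262),8))
E
```

```text
time_s: 12.8
eef_pos: [537.8, -226.1, 155.2]
eef_rot: [3.141, -0.001, -3.104]
ft_force: [0.0, 1.0, -3.1]
width: 25.2
grasp_force: 81.5
[([508.0, 178.1], [76.8, 65.9], -88.4, [166, 216, 31, 27]), ([598.4, 156.0], [57.4, 28.4], 1.3, [185, 183, 12, 23])]
```

View pics/t7.png

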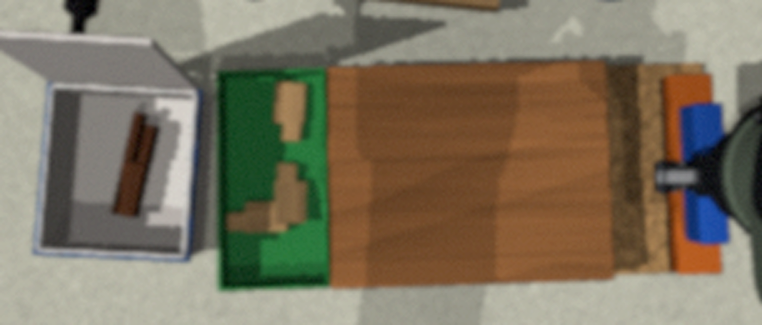

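All three chips are in the tray (picture ~292,110; 290,195; 250,217), and the peg is in the basin (135,165). Next I set the scraper down.

```bash
python3 -m creep '[[[0,0,0],[0,0.03,-1.5],0],[[0,0,0],[0,0.03,-2.5],0],[[0,0,0],[0,0.03,-3],0],[[0,0,0],[0,0.03,-3.3],0],[[0,0,0],[0,0.03,-3.37],0],[[0,0,0],[0,0.03,-3.37],0]]'
```

```text
time_s: 13.45
eef_pos: [538.6, -225.4, 55.5]
eef_rot: [-3.141, 0.001, -3.103]
ft_force: [0.2, -0.5, -2.7]
width: 24.9
grasp_force: 81.3
```

```bash
python3 -m creep '[[[0,0,0],[0,0,-0.04],0],[[0,0,0],[0,0,-0.08],0],[[0,0,0],[0,0,-0.08],0]]'
```

```text
time_s: 13.75
eef_pos: [538.3, -225.5, 52.7]
eef_rot: [-3.141, 0.001, -3.103]
ft_force: [-0.2, -0.5, -2.9]
width: 25.1
grasp_force: 81.3
```

```bash
python3 -m creep '[[[0,0,0],[0,0,-0.03],0],[[0,0,0],[0,0,-0.03],0],[[0,0,0],[0,0,-0.03],0.6],[[0,0,0],[0,0,-0.03],0.6],[[0,0,0],[0,0,-0.03],0.6],[[0,0,0],[0,0,-0.03],0.6],[[0,0,0],[0,0,0.7],0.6],[[0,0,0],[0,0,2],0.6],[[0,0,0],[0,0,3.5],0.6],[[0,0,0],[0,0,5],0.6],[[0,0,0],[0,0,5],0.6]]'; python3 - <<'E'
from bench import eyes
from h import *
for n in("wrist","scene"):
    c=eyes.read_camera(n)
    if n=="wrist": print("ridge",blobs(c,(100,120,140),(125,255,255),(150,60,350,265),87,200))
im=cv2.resize(c["img"][120:280,60:380],(800,400))
cv2.imwrite("pics/s8.png",cv2.cvtColor(im,cv2.COLOR_RGB2BGR))
E
```

```text
time_s: 14.85
eef_pos: [540.4, -226.5, 208.0]
eef_rot: [-3.139, 0.008, -3.104]
ft_force: [0.5, -0.3, -0.6]
width: 51.4
grasp_force: 0.0
ridge [([536.1, -226.1], [117.9, 24.2], 2.2, [241, 115, 29, 128])]
```

View pics/s8.png

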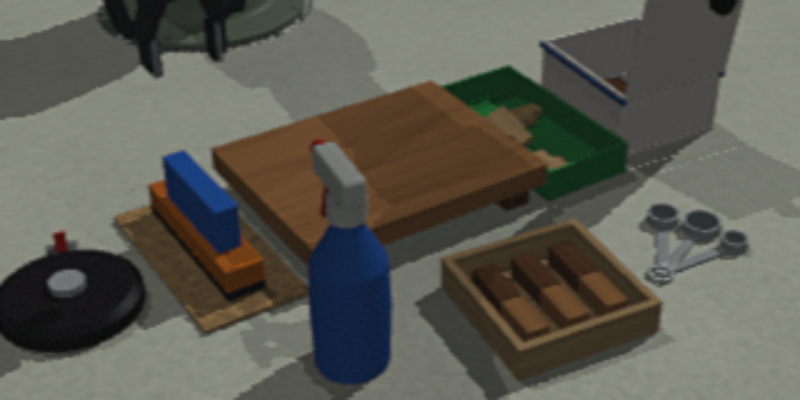

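The scraper stands upright on the mat (205,215), the chips are in the tray (520,120; 550,158), and the bottle and spoons are where they were.

```bash
python3 -c "
from bench import workorder
print(workorder.sign_off())"
```

```text
the job is handed in; nothing more can be done
None
```

The job is handed in at about 15 s of robot time: the split peg is in the basin, all three chips are in the tray, the scraper is back upright on its mat, and the bottle and spoons were left alone; the sign-off returned no verdict.

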